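# Load a wire spool on the stand and lock it with the keeper slide

### The arm

A 6-joint arm with a two-finger parallel gripper is mounted at the origin on the work surface. World frame = base frame: x ahead of the robot, y to its left, z up, the work surface at z = 0. Lengths are in mm, angles in rad, forces in N, time in s.
With the tool pointing down it reaches from about 400 to 925 mm from the base axis. Payload 12.5 kg.
Tool frame: the origin (TCP) lies midway between the tips of the shut fingers; the grasp point (between the pads) lies 19 mm behind it; z points along the fingers, y is the line along which they close (so a half turn about z gives the same grasp; the last joint's range is limited). The gripper opens to 95 mm and grips with 3 to 60 N. Pads are 20 mm wide; open, the fingers measure 119 mm over their backs; the gripper's body (75 mm by 180 mm) begins 59 mm behind the grasp point.
Start: joints at [1.017, 0.491, 1.559, -0, 1.092, -0.106], TCP at [270.601, 563.402, 214.661] pointing down, gripper open.
Joint ranges: [-3.1, 3.1], [-0.84, 2.19], [0.05, 2.79], [-1.13, 4.28], [0.06, 2.93], [-2.69, 2.69]. Speed limits (rad/s): [2.22, 2.22, 2.79, 3.14, 3.14, 3.14].

### API

Orientations are given as [roll, pitch, yaw] about the fixed x, y, z axes, in that order (R = Rz(yaw) Ry(pitch) Rx(roll)).
In Python, from cell import env gives the robot as it stands.
- The arm moves only by the shell command python3 -m inch 'ROWS'. ROWS is JSON, a list of rows, each a list of 7 numbers: the turn, a rotation vector about the tool's x, y, z in rad, then the shift along the tool's x, y, z in cm, then the closure, from -1 (fully open) to 1 (shut). A call has 1 to 20 rows; each row shifts and turns the commanded pose from where the row before left it, along the tool's axes as they then stand; what a row does not reach is not made up. A row lasts 1/8 s, in which the tool goes at most 62.5 mm and 10.7 degrees, less where a joint would pass 70% of its speed; a pose out of reach is approached as far as the arm can. A call with a gripper value outside its range is refused whole. The fingers move at their own pace and stop on an object; the grip force is fixed at half the most. Time passes only in rows, so rows that do not move let the fingers close. It gives the time, the measured TCP pose, the force, the opening and the grip force at its end, in the units of the state.
- env.state(): the state, without advancing time (a new reading comes with each control period).
- env.read_camera(name): name is "side" or "top" or "wrist"; returns a dict with "img" (384x512x3 uint8, red, green, blue), "depth" (384x512 float32, mm along the optical axis (not along the pixel's ray), 0 where there is no reading), "fx", "fy", "cx", "cy" (pixels), "position" and "orientation" of the camera in the world. Camera axes: x right, y down, z forward; pixel columns grow to the right and rows downward; lengths in mm; the calibration is good to about 2 mm. A picture is of the moment at which its call begins.
- env.job_done(): hands the job in; it is judged then, once.
Trained networks look in a picture, given as the dict that the camera call returned (one of the last four; its "shot" number tells which), for a name from the list of things; names that differ only in an ending like _2 or _b are one class to them, and where a whole thing is asked for, a point or a joint stands for the part that bears it (a point fixed in the world has none). Each returns a list of dicts, best first, with "score" (0 to 1); they miss things now and then, are a little off and sometimes report something else, mostly with a low value. They report only what shows in the picture. A call takes as long as a camera call.
- env.find_in(picture, target): "centre" ([x, y, z] in mm, in the coordinates of the camera as it stood for that picture, good to about 4 mm: the middle of the surface that is visible of it).
- env.trace(picture, target): "mask" (384x512 bool, what is visible of it).
The state is a dict: "t": time; "joints": joint angles; "qvel": joint speeds; "tau": joint torques, N m; "eef_pos": TCP position; "tcp_rot": TCP orientation; "ft_force": force on the tool from outside, world axes, zero at the start; "moment": the same for the moment, N m; "opening": opening from 0.0 (shut) to 1.0 (fully open); "grip_force": force on a finger pad.
Only numpy, scipy, OpenCV 4.12 (cv2) and the standard library are available. Lean on these libraries where they do the work, as an engineer would, in place of code of your own. Each camera call takes 0.05 s, during which the arm holds its last target. There are 200 camera calls.

### The job

Put the tall, narrow spool of picture wire upright on the wire stand's spindle, all the way down. Then lock it: slide the keeper by its upright grip, so that its arm passes over the spool's lower flange, until it fetches up firmly against the stop hidden in the channel, and leave it bearing on that stop, without forcing it (it bends at 30 N). Leave the other things on the bench where they are.

Things in the scene. Friction and masses are not known exactly. Their poses are not given: they have to be found in the camera images.
- stand: Wire stand, fixed to the bench: plywood plate 180 (x) by 220 (y) by 18 mm. On its top, at (40, 0) mm, a steel boss 44 mm across and 16 mm tall with the spindle; along y at x = -50 mm the dark steel channel in which the keeper slides. Origin: centre of the plate's underside, z up.
- seat (a point): Centre of the boss's top face, 34 mm above the stand's underside, where the spool's underside comes to rest. From here the spindle, 14 mm across, rises 55 mm (the last 10 mm taper to 6 mm across). Axes as the stand's.
- channel: Covered steel channel fixed on the plate, 36 (x) by 200 (y) by 26 mm tall. Inside, unseen and unread, is the keeper's stop block, clamped elsewhere in every episode: the keeper meets it after 29 to 86 mm of travel to the stand's +y; its rubber face yields about 0.1 mm per N. Origin: centre of the underside, axes as the stand's.
- keeper: Aluminium keeper sliding along the channel, stiff (about 4 N), stays where left. Upright grip 30 (x) by 16 (y) by 60 mm tall; from its foot an arm 12 (y) by 8 mm thick, 2 to 10 mm above the channel's top, reaches 65 mm to +x. Starts clear of the spool, towards the stand's -y. Origin: centre of the grip's foot, on the channel's top (44 mm above the stand's underside); axes as the stand's.
- keeper_top (a point): Centre of the top of the keeper's grip, 60 mm above its foot and 104 mm above the stand's underside.
- spool: The spool to load: loose, grey plastic flanges with brass wire between, tall and narrow: 70 mm tall, two flanges 64 mm across and 8 mm thick, wound core 40 mm across, bore 19 mm right through, about 0.28 kg. It stands upright on the bench. Origin: centre of the underside, z up along the bore.
- squat_spool: Another spool, not to be used: 40 mm tall, flanges 80 mm across, bare cardboard core. Origin: centre of the underside.
- tub: White plastic tub, 90 mm across, 55 mm tall; stays where it is. Origin: centre of the underside.
- pliers: Pliers lying flat, about 155 mm long, 12 mm thick, jaws to +x; stay where they are. Origin: under the pivot.
- slab: Loose slate slab 110 by 170 by 8 mm; stays where it is. Origin: centre of the underside.
- batten: Wooden batten faced with slate, 200 (x) by 34 by 22 mm; stays where it is. Origin: centre of the underside.
- jar: Amber jar 64 mm across, 85 mm tall; stays where it is. Origin: centre of the underside.
- chisel: Small bench tool with a dark wooden handle, 190 mm long, lying along its x; stays where it is. Origin: under its middle.

How it is judged (in metres and radians):
On the way:
1. the spool sits fully down and upright on the spindle while the keeper is still back, clear of it (horizontal distance between spool and seat below 0.005 m and z of spool in the frame of seat between -0.003 and 0.003 m and angle between spool's own z axis and vertical below 0.06 rad and y of keeper_top in the frame of stand below -0.04 m), for 0.2 s.
At the end, for the whole second after the job is handed in: Spool at rest upright (0.06 rad) on the spindle, within 3 mm of the seat in height and 5 mm sideways; keeper at rest, its arm over the lower flange (past -26 mm along the stand's y), still bearing on the hidden stop in the channel with over 0.3 N, as its stiff slide does once pushed home (horizontal distance between spool and seat below 0.005 m and z of spool in the frame of seat between -0.003 and 0.003 m and angle between spool's own z axis and vertical below 0.06 rad and y of keeper_top in the frame of stand above -0.026 m and contact force between keeper and channel above 0.3 N and linear speed of spool below 0.02 m/s and linear speed of keeper below 0.01 m/s); the robot touches nothing.
It fails at once if the keeper is forced against its stop with more than 33 N (contact force between keeper and channel above 33 N).
It fails at once if another thing on the bench is moved by more than 30 mm (distance of any of squat_spool, tub, pliers, slab, batten, jar, chisel from where it was at the start of the episode above 0.03 m).
It also fails if it takes over 58 s, if anything falls off the work surface, if the arm or the gripper's body presses on something with over 40 N, if the wrist force passes 120 N, or if a joint passes its speed limit or range.

## Working session

There is one attempt and no reset: what is moved stays moved. The work goes in short steps, Python scripts to look and compute and a shell command to move; the robot and the scene stay as the last step left them, time stands still between calls to the robot, and variables do not carry over. Pictures are saved under pics/ and viewed, at most 10 in all, crops included, and the job is handed in when it is done.

```bash
mkdir -p pics
cat > h.py <<'E'
from cell import env
import numpy as np, cv2
from scipy.spatial.transform import Rotation as R
def RM(o):
    o=np.asarray(o,float)
    return o if o.shape==(3,3) else R.from_euler('xyz',o).as_matrix()
def world(p,c): return RM(p["orientation"])@np.asarray(c)+np.asarray(p["position"])
def cloud(p,mask):
    v,u=np.nonzero(mask&(p["depth"]>0)); z=p["depth"][v,u]
    c=np.stack([(u-p["cx"])*z/p["fx"],(v-p["cy"])*z/p["fy"],z],1)
    return c@RM(p["orientation"]).T+np.asarray(p["position"])
def proj(p,w):
    c=RM(p["orientation"]).T@(np.asarray(w)-np.asarray(p["position"]))
    return [c[0]/c[2]*p["fx"]+p["cx"],c[1]/c[2]*p["fy"]+p["cy"]]
E
python3 - <<'E'
from h import *
s=env.state(); print(s)
ims=[]
for n in ["side","top","wrist"]:
    p=env.read_camera(n); print(n,np.round(p["position"]),p["orientation"],p["fx"],p["shot"])
    ims.append(p["img"])
    for t in ["stand","channel","keeper","keeper_top","spool","squat_spool","jar","tub","slab","batten","pliers","chisel"]:
        try:
            f=env.find_in(p,t)
            print(t,[(np.round(world(p,q["centre"])),round(q["score"],2),np.round(proj(p,world(p,q["centre"])))) for q in f[:2]])
        except Exception as e: print(t,e)
cv2.imwrite("pics/a.png",cv2.resize(np.vstack([ims[0],ims[1]])[:,:,::-1],(400,600)) if 0 else np.hstack([cv2.resize(i,(400,300)) for i in ims[:2]])[:,:,::-1])
cv2.imwrite("pics/top.png",cv2.resize(ims[1],(800,600))[:,:,::-1])
E
```

```text
{'t': 0.0, 'joints': array([ 1.01741690e+00,  4.91520821e-01,  1.55947507e+00, -3.67940121e-05,
        1.09169516e+00, -1.05644787e-01]), 'qvel': array([ 0.00089349,  0.00083155, -0.00154625,  0.00038367,  0.00022782,
        0.00089373]), 'tau': array([ 8.26389078e-04, -6.12633777e+01, -2.58181322e+01,  6.92211371e-02,
        4.81310394e-02, -1.47011528e-04]), 'eef_pos': array([270.45479364, 563.16775718, 214.07699383]), 'tcp_rot': array([-3.14049694e+00, -8.33735425e-05,  2.69387494e+00]), 'ft_force': array([-0.24362998, -0.21851722,  0.04033699]), 'moment': array([-0.00185956,  0.04915372,  0.03462819]), 'grip_force': 0.0, 'opening': 1.0014127939373612}
side [ 429. -894.  652.] [-2.1479731   0.01656147 -0.11563462] 351.00756675928824 1
stand [(array([ 609., -225.,   12.]), 0.92, array([296., 255.]))]
channel [(array([ 543., -206.,   41.]), 0.97, array([270., 245.])), (array([738., 154.,  35.]), 0.19, array([308., 174.]))]
keeper [(array([ 568., -251.,   68.]), 0.55, array([283., 247.]))]
keeper_top [(array([ 563., -253.,   64.]), 0.54, array([281., 249.]))]
spool [(array([ 569.,
[... 1488 characters left out ...]
 269.]))]
tub [(array([749., 182.,   1.]), 0.95, array([182., 136.]))]
slab [(array([303., 337.,   7.]), 0.68, array([132., 269.]))]
batten [(array([ 311., -186.,   20.]), 0.67, array([292., 267.]))]
pliers [(array([400.,  42.,  13.]), 0.54, array([222., 239.]))]
chisel [(array([486., 452.,  22.]), 0.55, array([ 97., 212.]))]
wrist [197. 598. 386.] [2.84839290e+00 3.96273515e-04 1.12355437e+00] 340.11874437005014 3
stand []
channel [(array([268., 361.,   7.]), 0.55, array([ 99., 229.]))]
keeper []
keeper_top []
spool []
squat_spool []
jar []
tub []
slab [(array([268., 361.,   9.]), 0.62, array([ 98., 230.]))]
batten []
pliers []
chisel [(array([472., 472.,  17.]), 0.81, array([255., 329.]))]
```

Run:
```python
from h import *
def fitc(P):
    A=np.c_[2*P[:,:2],np.ones(len(P))]; 
    return cv2.minEnclosingCircle(P[:,:2].astype(np.float32))
for n in ["side","top"]:
    p=env.read_camera(n); full=np.ones((384,512),bool); W=cloud(p,full)
    S=W[(abs(W[:,0]-445)<60)&(abs(W[:,1]-208)<60)]
    T=S[S[:,2]>60]; print(n,"spool top",len(T),np.median(T[:,2]),fitc(T),T[:,:2].mean(0))
    N=W[(abs(W[:,0]-600)<170)&(abs(W[:,1]+190)<170)]
    for lo,hi in [(13,23),(30,38),(38,48),(80,92),(92,115)]:
        Q=N[(N[:,2]>lo)&(N[:,2]<hi)]
        if len(Q)>3: print(lo,hi,len(Q),np.median(Q,0),cv2.minAreaRect(Q[:,:2].astype(np.float32)))
    x,y=[int(v) for v in proj(p,[590,-190,40])]
    c=p["img"][y-60:y+60,x-80:x+80]; cv2.imwrite(f"pics/c_{n}.png",cv2.resize(c,(400,300),interpolation=3)[:,:,::-1])
a=[cv2.imread(f"pics/c_{n}.png") for n in ["side","top"]]
cv2.imwrite("pics/b.png",np.vstack([cv2.resize(cv2.imread("pics/a.png"),(800,300)),np.hstack(a)]))
```

```text
side spool top 147 67.2749337799786 ((445.5917053222656, 212.1129608154297), 34.41188430786133) [444.40975309 206.72860049]
13 23 2293 [ 609.93543136 -211.15034988   16.10259211] ((592.8814697265625, -180.1477813720703), (181.79391479492188, 221.8897247314453), 18.804338455200195)
30 38 215 [ 590.43129868 -178.42788593   32.62875722] ((590.1403198242188, -183.82003784179688), (129.4943084716797, 196.90545654296875), 18.238616943359375)
38 48 636 [ 544.38076266 -195.83265531   42.15012605] ((580.1968383789062, -183.6853790283203), (111.07678985595703, 200.4151611328125), 18.384864807128906)
80 92 62 [ 565.13078667 -253.21073514   85.24262515] ((595.6273193359375, -214.5520782470703), (123.79069519042969, 22.161865234375), 47.84895324707031)
92 115 86 [ 563.31720654 -250.71802868  100.53046162] ((563.115478515625, -247.67794799804688), (30.496734619140625, 17.387948989868164), 20.303691864013672)
top spool top 287 68.43586847208144 ((444.1722106933594, 214.40701293945312), 31.594097137451172) [444.07690911 214.24121055]
13 23 2112 [ 604.19675284 -168.94456763   16.85516441] ((592.3639526367188, -176.32797241210938), (179.31373596191406, 220.0706024169922), 18.64223289489746)
30 38 137 [ 614.75642698 -169.96816669   34.75734474] ((553.8001708984375, -188.99310302734375), (152.05880737304688, 159.2201385498047), 65.59156799316406)
38 48 530 [ 540.90219923 -180.43948931   42.26369616] ((578.7317504882812, -180.63705444335938), (107.57577514648438, 199.44480895996094), 18.572010040283203)
80 92 16 [ 626.75369153 -168.48955349   85.13605669] ((590.5261840820312, -205.26498413085938), (125.75672912597656, 9.02737045288086), 45.30173873901367)
92 115 51 [ 562.84425965 -243.97955598  101.47558671] ((561.852783203125, -244.52783203125), (28.67428207397461, 16.624340057373047), 18.41786003112793)
```

View pics/b.png

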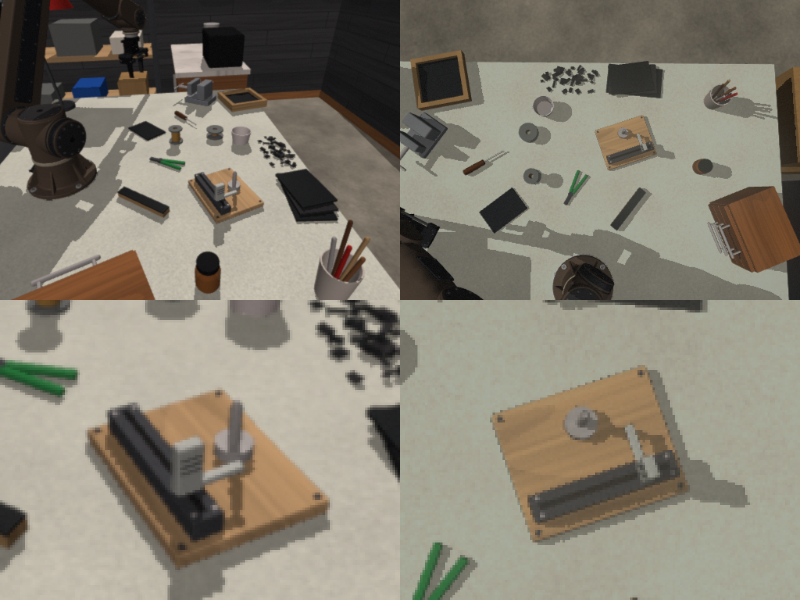

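```bash
python3 -m inch '[[0,0,0.16,0,0,0,-1],[0,0,0.16,0,0,0,-1],[0,0,0.16,0,0,0,-1],[0,0,0.16,0,0,0,-1],[0,0,0.16,0,0,0,-1],[0,0,0,-4.8,0.7,0,-1],[0,0,0,-4.8,0.7,0,-1],[0,0,0,-4.8,0.7,0,-1],[0,0,0,-4.8,0.7,0,-1],[0,0,0,-4.8,0.7,0,-1],[0,0,0,-4.8,0.7,0,-1],[0,0,0,-4.8,0.7,0,-1],[0,0,0,-4.8,0.5,0,-1],[0,0,0,0,0,0,-1],[0,0,0,0,0,0,-1]]'
cat > sp.py <<'E'
from h import *
import sys
p=env.read_camera("wrist"); s=env.state()
W=cloud(p,np.ones((384,512),bool)); S=W[np.hypot(W[:,0]-444,W[:,1]-213)<50]
T=S[(S[:,2]>60)&(S[:,2]<80)]
print(len(T),np.median(T[:,2]),cv2.minEnclosingCircle(T[:,:2].astype(np.float32)),np.percentile(T,[1,99],axis=0))
print(s["eef_pos"],s["tcp_rot"],[ (np.round(world(p,q["centre"])),q["score"]) for q in env.find_in(p,"spool")])
cv2.imwrite("pics/%s.png"%sys.argv[1],p["img"][:,:,::-1])
E
python3 sp.py w1
```

```text
t: 3.92
eef_pos: [443.6, 216.6, 214.7]
tcp_rot: [3.141, -0.0, 1.893]
ft_force: [-0.1, -0.1, -0.6]
opening: 1.003
grip_force: 0.0
3079 70.92305015039614 ((446.25335693359375, 212.648193359375), 31.9189395904541) [[416.68699806 183.57895219  64.44887674]
 [475.75662159 243.12616035  72.59345899]]
[443.41968979 216.99959333 214.70638124] [ 3.14141564e+00 -2.26026882e-04  1.89419922e+00] [(array([623., 240.,  41.]), 0.74), (array([449., 211.,  73.]), 0.68)]
```

View pics/w1.png

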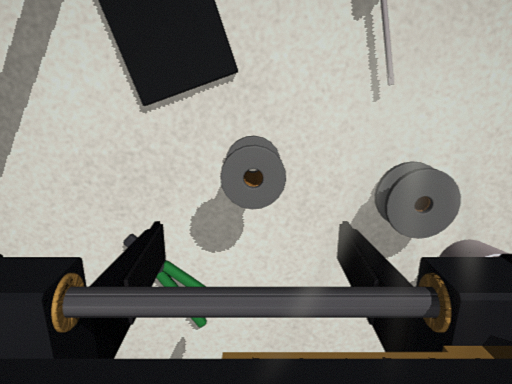

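```bash
python3 -m inch '[[0,0,0,-0.42,0.07,3,-1],[0,0,0,0,0,4,-1],[0,0,0,0,0,4,-1],[0,0,0,0,0,3.5,-1],[0,0,0,0,0,2.2,-1],[0,0,0,0,0,0,-1],[0,0,0,0,0,0,1],[0,0,0,0,0,0,1],[0,0,0,0,0,0,1],[0,0,0,0,0,0,1],[0,0,0,0,0,0,1],[0,0,0,0,0,0,1],[0,0,0,0,0,0,1],[0,0,0,0,0,0,1]]'
```

```text
t: 5.78
eef_pos: [446.4, 212.9, 48.2]
tcp_rot: [3.14, -0.0, 1.894]
ft_force: [1.6, 1.2, 7.1]
opening: 0.658
grip_force: 30.0
```

```bash
python3 -m inch '[[0,0,0,0,0,-4,1],[0,0,0,0,0,-5,1],[0,0,0,0,0,-5,1],[0,0,0,-5.2,0.55,0,1],[0,0,0,-5.2,0.55,0,1],[0,0,0,-5.2,0.55,0,1],[0,0,0,-5.2,0.55,0,1],[0,0,0,-5.2,0.55,0,1],[0,0,0,-5.2,0.55,0,1],[0,0,0,-5.2,0.55,0,1],[0,0,0,-5.2,0.55,0,1],[0,0,0,-5.2,0.55,0,1],[0,0,0,-5,0.5,0,1],[0,0,0,0,0,0,1],[0,0,0,0,0,0,1],[0,0,0,0,0,0,1]]'
cat > st.py <<'E'
from h import *
import sys
p=env.read_camera("wrist"); s=env.state(); print(s["eef_pos"],s["tcp_rot"],s["ft_force"],s["opening"])
W=cloud(p,np.ones((384,512),bool)).reshape(-1,3); ok=np.hypot(W[:,0]-630,W[:,1]+165)<150
th=np.radians(18.5)
def rep(nm,Q,c=0):
    if len(Q)<4: print(nm,len(Q));return
    print(nm,len(Q),np.round(np.median(Q,0),1),cv2.minEnclosingCircle(Q[:,:2].astype(np.float32)) if c else cv2.minAreaRect(Q[:,:2].astype(np.float32)))
near=W[np.hypot(W[:,0]-630,W[:,1]+165)<35]
rep("boss",near[(near[:,2]>28)&(near[:,2]<38)],1)
rep("spindle",near[(near[:,2]>45)&(near[:,2]<80)],1)
rep("tip",near[(near[:,2]>83)&(near[:,2]<95)],1)
k=W[np.hypot(W[:,0]-562,W[:,1]+246)<60]; rep("ktop",k[(k[:,2]>97)&(k[:,2]<112)])
rep("plate",W[ok&(W[:,2]>13)&(W[:,2]<23)])
g=W[np.linalg.norm(W-s["eef_pos"],axis=1)<90]; print("held",len(g))
cv2.imwrite("pics/%s.png"%sys.argv[1],p["img"][:,:,::-1])
np.save("w.npy",W)
E
python3 st.py w2
```

```text
t: 7.78
eef_pos: [661.5, -260.2, 187.5]
tcp_rot: [-3.141, -0.001, 1.895]
ft_force: [0.1, 1.0, -3.6]
opening: 0.652
grip_force: 30.0
[ 661.60970115 -260.16550877  187.73044508] [-3.14143577e+00 -4.41519874e-04  1.89485769e+00] [ 0.38697838  0.83967382 -2.97226828] 0.6514138330572946
boss 1645 [ 632.7 -167.    35. ] ((632.5850830078125, -166.29531860351562), 21.783029556274414)
spindle 27 [ 634.4 -172.2   67.4] ((632.5925903320312, -166.58868408203125), 6.864407539367676)
tip 186 [ 632.6 -166.6   87.3] ((632.6124877929688, -166.38592529296875), 5.905277729034424)
ktop 885 [ 566.  -245.6  104.7] ((564.8533935546875, -246.2964630126953), (30.3302059173584, 15.46761417388916), 18.23362922668457)
plate 21246 [ 618.6 -190.5   19. ] ((603.1361083984375, -204.60052490234375), (180.4650115966797, 166.20216369628906), 18.61110496520996)
held 18057
```

View pics/w2.png

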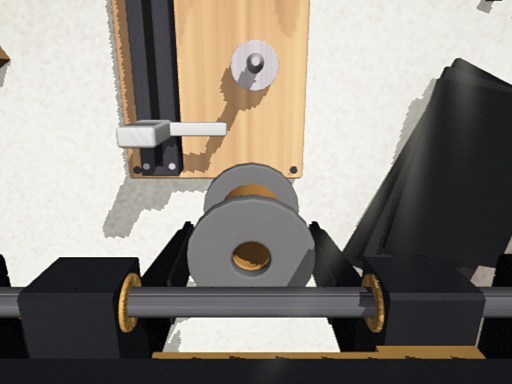

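```bash
cat > hs.py <<'E'
from h import *
def fit(P):
    P=P[:,:2]; A=np.c_[2*P,np.ones(len(P))]; x=np.linalg.lstsq(A,(P**2).sum(1),rcond=None)[0]
    return x[:2],np.sqrt(x[2]+x[:2]@x[:2])
p=env.read_camera("wrist"); s=env.state(); e=s["eef_pos"]
m=None
for q in env.trace(p,"spool")[:1]:
    m=q["mask"]; print(q["score"],m.sum())
W=cloud(p,np.ones((384,512),bool))
g=W[(np.hypot(W[:,0]-e[0],W[:,1]-e[1])<38)&(W[:,2]>e[2])&(W[:,2]<e[2]+40)]
zm=np.median(g[:,2]); T=g[abs(g[:,2]-zm)<2.5]
A=np.c_[T[:,:2]-e[:2],np.ones(len(T))]; c=np.linalg.lstsq(A,T[:,2],rcond=None)[0]
print("z",zm-e[2],len(T),"tilt",c[:2],"extent rel", np.percentile(T,[.5,99.5],axis=0)[:,:2]-e[:2])
# bore rim & outer via image: region of flange top
r=np.hypot(T[:,0]-e[0],T[:,1]-e[1])
print("enc",np.array(cv2.minEnclosingCircle(T[:,:2].astype(np.float32))[0])-e[:2],cv2.minEnclosingCircle(T[:,:2].astype(np.float32))[1])
hull=cv2.convexHull(T[:,:2].astype(np.float32))[:,0]; print("hullfit",fit(hull)[0]-e[:2],fit(hull)[1],len(hull))
E
python3 hs.py
```

```text
0.85 12648
z 22.739646408588186 9003 tilt [-0.00871337  0.02060519] extent rel [[-33.57677269 -20.65281521]
 [ 30.47935182  31.10971879]]
enc [-2.49388394  7.47034725] 36.445682525634766
hullfit [-0.36426165 -0.09263669] 32.91714737046874 24
```

Run:
```python
from h import *
p=env.read_camera("wrist"); e=env.state()["eef_pos"]; th=np.radians(18.5)
im=cv2.cvtColor(p["img"],cv2.COLOR_RGB2HSV); sat=im[:,:,1].astype(int)
m=np.zeros((384,512),np.uint8); m[232:282,222:282]=(sat[232:282,222:282]>60)|(im[232:282,222:282,2]<50)
n,l,st,c=cv2.connectedComponentsWithStats(m); i=1+np.argmax(st[1:,4]); print(st[i],c[i])
ct=max(cv2.findContours((l==i).astype(np.uint8),0,1)[0],key=len)[:,0].astype(float)
Rm=RM(p["orientation"]);o=np.asarray(p["position"])
d=np.c_[(ct[:,0]-p["cx"])/p["fx"],(ct[:,1]-p["cy"])/p["fy"],np.ones(len(ct))]@Rm.T
P=o+d*((e[2]+22.5-o[2])/d[:,2])[:,None]; P=P[:,:2]-e[:2]
c2,r=cv2.minEnclosingCircle(P.astype(np.float32)); 
ax=np.array([[-np.sin(th),np.cos(th)],[np.cos(th),np.sin(th)]])
print("bore rel world",c2,r,"tool xy",ax@c2,"mean",P.mean(0))
print("seat - spool in tool xy", ax@(np.array([632.6,-166.4])-e[:2]-c2))
print(np.unique(m[232:282,222:282].sum(1)))
```

```text
[232 241  39  29 861] [251.22183508 255.69105691]
bore rel world (-0.28437328338623047, 0.9565826654434204) 9.437228202819824 tool xy [0.99738294 0.03385022] mean [-0.37949719  1.77333749]
seat - spool in tool xy [97.56139785  2.17401583]
[ 0  1 13 17 18 23 25 27 28 30 31 33 34 35 36 37 38]
```

```bash
python3 -m inch '[[0,0,0,3,0.1,0,1],[0,0,0,3,0.1,0,1],[0,0,0,3,0.02,0,1],[0,0,0,0.76,0,0,1],[0,0,0,0,0,2.5,1],[0,0,0,0,0,1.5,1],[0,0,0,0,0,0,1],[0,0,0,0,0,0,1],[0,0,0,0,0,0.6,1],[0,0,0,0,0,0.6,1],[0,0,0,0,0,0.6,1],[0,0,0,0,0,0,1],[0,0,0,0,0,0,1]]'
```

```text
t: 9.6
eef_pos: [633.0, -168.0, 129.7]
tcp_rot: [3.141, -0.0, 1.894]
ft_force: [0.2, 0.3, -3.6]
opening: 0.653
grip_force: 30.0
```

```bash
python3 -m inch '[[0,0,0,0.04,0,0.6,1],[0,0,0,0,0,0.6,1],[0,0,0,0,0,0.6,1],[0,0,0,0,0,0.6,1],[0,0,0,0,0,0,1],[0,0,0,0,0,0,1]]'
```

```text
t: 10.35
eef_pos: [632.9, -167.7, 105.7]
tcp_rot: [3.141, 0.0, 1.894]
ft_force: [0.6, -0.8, -3.7]
opening: 0.655
grip_force: 30.0
```

```bash
python3 -m inch '[[0,0,0,0,0,0.6,1],[0,0,0,0,0,0.6,1],[0,0,0,0,0,0.6,1],[0,0,0,0,0,0.2,1],[0,0,0,0,0,0.1,1],[0,0,0,0,0,0,1],[0,0,0,0,0,0,1]]'
```

```text
t: 11.22
eef_pos: [632.9, -167.7, 84.8]
tcp_rot: [3.141, 0.0, 1.894]
ft_force: [0.4, 0.1, -4.2]
opening: 0.651
grip_force: 30.0
```

```bash
python3 -m inch '[[0,0,0,0,0,0.1,1],[0,0,0,0,0,0.1,1],[0,0,0,0,0,0.1,1],[0,0,0,0,0,0,1],[0,0,0,0,0,0,1]]'
```

```text
t: 11.85
eef_pos: [632.8, -167.6, 82.6]
tcp_rot: [3.141, 0.0, 1.894]
ft_force: [-2.1, 1.0, 5.9]
opening: 0.653
grip_force: 30.0
```

```bash
python3 -m inch '[[0,0,0,0,0,0,-1],[0,0,0,0,0,0,-1],[0,0,0,0,0,0,-1],[0,0,0,0,0,0,-1],[0,0,0,0,0,0,-1],[0,0,0,0,0,-3,-1],[0,0,0,0,0,-4,-1],[0,0,0,0,0,-5,-1],[0,0,0,-2.8,-3,0,-1],[0,0,0,-2.8,-3,0,-1],[0,0,0,-2.7,-2.94,0,-1],[0,0,0,0,0,0,-1],[0,0,0,0,0,0,-1]]'
cat > chk.py <<'E'
from h import *
import sys
p=env.read_camera("wrist"); s=env.state(); print(s["eef_pos"],s["tcp_rot"],s["ft_force"],s["opening"])
W=cloud(p,np.ones((384,512),bool)); th=np.radians(18.5)
ax=np.array([[np.cos(th),np.sin(th)],[-np.sin(th),np.cos(th)]])
c0=np.array([632.6,-166.4])-ax.T@[40,0]
L=np.c_[(W[:,:2]-c0)@ax.T,W[:,2]]
k=L[(abs(L[:,0]+50)<18)&(abs(L[:,1])<100)&(L[:,2]>98)&(L[:,2]<110)]
if len(k)>5: print("keeper",np.median(k,0),np.percentile(k,[1,99],axis=0).round(1))
q=L[(np.hypot(L[:,0]-40,L[:,1])<45)&(L[:,2]>96)&(L[:,2]<125)]
if len(q)>5:
    A=np.c_[q[:,:2],np.ones(len(q))]; print("spool top",np.median(q[:,2]),cv2.minEnclosingCircle(q[:,:2].astype(np.float32)),np.linalg.lstsq(A,q[:,2],rcond=None)[0][:2])
cv2.imwrite("pics/%s.png"%sys.argv[1],p["img"][:,:,::-1])
E
python3 chk.py w3
```

```text
t: 13.48
eef_pos: [574.5, -274.4, 201.6]
tcp_rot: [3.141, -0.0, 1.893]
ft_force: [-0.3, -0.1, 0.3]
opening: 0.999
grip_force: 0.0
[ 574.69135588 -274.05548563  201.59351238] [ 3.14140819e+00 -1.99210227e-04  1.89425409e+00] [-0.20869565 -0.3660382   0.41909897] 1.0058694239953803
keeper [-49.42370188 -53.87127225 104.69852059] [[-64.7 -61.7 100.3]
 [-34.9 -46.6 106.4]]
spool top 104.84018726155944 ((38.98680114746094, 0.5414118766784668), 31.89889144897461) [ 3.60227223e-03 -1.31288983e-05]
```

View pics/w3.png

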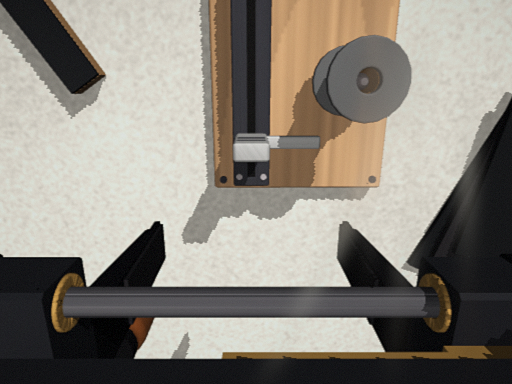

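```bash
python3 -m inch '[[0,0,0,0,0,3,1],[0,0,0,0,0,4,1],[0,0,0,0,0,4,1],[0,0,0,0,0,2.9,1],[0,0,0,0,0,0,1],[0,0,0,0,0,0,1],[0,0,0,0,0,0,1],[0,0,0,0,0,0,1]]' && python3 -m inch '[[0,0,0,0.5,0,0,1],[0,0,0,0.5,0,0,1],[0,0,0,0.4,0,0,1],[0,0,0,0.3,0,0,1],[0,0,0,0.3,0,0,1],[0,0,0,0.3,0,0,1],[0,0,0,0.3,0,0,1],[0,0,0,0,0,0,1]]'
```

```text
t: 14.52
eef_pos: [574.7, -274.8, 63.7]
tcp_rot: [3.141, 0.001, 1.894]
ft_force: [-1.1, -0.5, -0.1]
opening: 0.215
grip_force: 0.0
t: 15.52
eef_pos: [566.0, -249.7, 62.6]
tcp_rot: [3.142, -0.0, 1.894]
ft_force: [0.3, -1.7, 2.2]
opening: 0.008
grip_force: 0.9
```

```bash
python3 chk.py w4; python3 -m inch '[[0,0,0,0.2,0,0,1],[0,0,0,0.2,0,0,1],[0,0,0,0.2,0,0,1]]'; python3 chk.py w4
```

```text
[ 566.03189375 -249.64227045   62.54161579] [-3.14158290e+00 -6.77561889e-04  1.89380692e+00] [ 0.39990467 -1.81404224  0.79503002] 0.0051472390719281315
keeper [-49.58223774 -37.14588845 104.55174928] [[-63.9 -53.5  98.7]
 [-35.2 -30.4 107.8]]
spool top 104.78052823420595 ((38.48533248901367, 0.36720699071884155), 32.15167999267578) [-0.00555177 -0.00488959]
t: 15.95
eef_pos: [564.3, -244.3, 62.6]
tcp_rot: [3.141, 0.0, 1.894]
ft_force: [1.3, -4.1, 0.3]
opening: 0.007
grip_force: 2.1
[ 564.14077626 -244.04513925   62.5390979 ] [ 3.14147129e+00 -1.59304861e-04  1.89382614e+00] [ 1.24465159 -2.77103048  0.10789645] 0.0037446874704980546
keeper [-49.57940388 -31.51715878 104.61420813] [[-63.9 -48.4  98.5]
 [-35.3 -24.8 107.8]]
spool top 104.78686314547954 ((38.581520080566406, 0.5827286839485168), 31.913143157958984) [-0.00256122 -0.00512262]
```

```bash
python3 -m inch '[[0,0,0,0.2,0,0,1],[0,0,0,0.2,0,0,1],[0,0,0,0.1,0,0,1],[0,0,0,0,0,0,1]]'
```

```text
t: 16.5
eef_pos: [562.6, -239.4, 62.6]
tcp_rot: [3.142, -0.0, 1.894]
ft_force: [1.1, -2.2, 0.0]
opening: 0.005
grip_force: 1.3
```

```bash
python3 -m inch '[[0,0,0,0.12,0,0,1],[0,0,0,0.12,0,0,1]]'
```

```text
t: 16.75
eef_pos: [561.9, -237.3, 62.6]
tcp_rot: [3.141, 0.0, 1.894]
ft_force: [2.0, -2.4, -2.2]
opening: 0.006
grip_force: 2.1
```

```bash
python3 -m inch '[[0,0,0,0.12,0,0,1],[0,0,0,0.12,0,0,1]]'
```

```text
t: 17.0
eef_pos: [561.1, -235.0, 62.6]
tcp_rot: [3.141, -0.0, 1.894]
ft_force: [2.9, -3.6, -1.5]
opening: 0.005
grip_force: 2.1
```

```bash
python3 -m inch '[[0,0,0,0.12,0,0,1],[0,0,0,0.12,0,0,1]]'
```

```text
t: 17.25
eef_pos: [560.3, -232.7, 62.6]
tcp_rot: [3.142, -0.0, 1.894]
ft_force: [3.8, -3.4, -2.4]
opening: 0.006
grip_force: 2.1
```

```bash
python3 -m inch '[[0,0,0,0.12,0,0,1],[0,0,0,0.12,0,0,1]]'
```

```text
t: 17.5
eef_pos: [559.6, -230.4, 62.6]
tcp_rot: [3.141, -0.0, 1.894]
ft_force: [3.0, -3.0, -2.9]
opening: 0.004
grip_force: 2.1
```

```bash
python3 -m inch '[[0,0,0,0.12,0,0,1],[0,0,0,0.12,0,0,1]]'
```

```text
t: 17.75
eef_pos: [558.8, -228.2, 62.6]
tcp_rot: [3.142, -0.0, 1.894]
ft_force: [2.5, -2.7, -1.9]
opening: 0.003
grip_force: 2.1
```

```bash
python3 -m inch '[[0,0,0,0.12,0,0,1],[0,0,0,0.12,0,0,1]]'
```

```text
t: 18.0
eef_pos: [558.0, -225.9, 62.6]
tcp_rot: [3.142, -0.0, 1.894]
ft_force: [2.6, -3.6, -2.4]
opening: 0.004
grip_force: 2.1
```

```bash
python3 -m inch '[[0,0,0,0.12,0,0,1],[0,0,0,0.12,0,0,1]]'
```

```text
t: 18.25
eef_pos: [557.2, -223.7, 62.6]
tcp_rot: [3.142, 0.0, 1.894]
ft_force: [3.0, -3.7, -2.8]
opening: 0.005
grip_force: 2.1
```

```bash
python3 -m inch '[[0,0,0,0.12,0,0,1],[0,0,0,0.12,0,0,1]]'
```

```text
t: 18.5
eef_pos: [556.8, -222.1, 62.7]
tcp_rot: [3.141, 0.001, 1.894]
ft_force: [3.7, -10.6, -5.2]
opening: 0.004
grip_force: 5.6
```

```bash
python3 -m inch '[[0,0,0,0.05,0,0,1],[0,0,0,0,0,0,1],[0,0,0,0,0,0,1]]'
```

```text
t: 18.88
eef_pos: [556.8, -222.1, 62.7]
tcp_rot: [3.141, 0.002, 1.894]
ft_force: [3.9, -9.5, -5.2]
opening: 0.003
grip_force: 5.4
```

```bash
python3 -m inch '[[0,0,0,0.05,0,0,1],[0,0,0,0.05,0,0,1],[0,0,0,0,0,0,1]]'
```

```text
t: 19.25
eef_pos: [556.6, -221.7, 62.7]
tcp_rot: [3.141, 0.003, 1.894]
ft_force: [4.3, -13.3, -6.0]
opening: 0.003
grip_force: 7.1
```

```bash
python3 -m inch '[[0,0,0,0.05,0,0,1],[0,0,0,0.05,0,0,1],[0,0,0,0,0,0,1]]'
```

```text
t: 19.62
eef_pos: [556.5, -221.2, 62.7]
tcp_rot: [3.14, 0.004, 1.894]
ft_force: [4.4, -16.9, -7.9]
opening: 0.004
grip_force: 8.7
```

Firm against the stop (17 N, rising with displacement). Back off, rise clear and check.

```bash
python3 -m inch '[[0,0,0,-0.2,0,0,1],[0,0,0,-0.5,0,0,1],[0,0,0,-1,0,0,1],[0,0,0,-2,0,0,1],[0,0,0,-2,0,-2,1],[0,0,0,-2,0,-4,1],[0,0,0,-1,0,-5,1],[0,0,0,0,0,-5,1],[0,0,0,0,0,0,1],[0,0,0,0,0,0,1]]'; python3 chk.py w5
```

```text
t: 20.88
eef_pos: [583.0, -302.0, 222.0]
tcp_rot: [-3.141, -0.001, 1.893]
ft_force: [0.3, 0.5, -0.6]
opening: 0.004
grip_force: 0.0
[ 582.88779992 -301.76927578  221.37737613] [-3.14043166e+00 -1.63839003e-03  1.89355346e+00] [ 0.01145242  0.05648824 -0.46868244] 0.004174663963615039
keeper [-50.16684767 -10.43385416 104.64432935] [[-64.6 -18.4  98.7]
 [-35.6  -2.8 106.5]]
spool top 104.82259252443632 ((38.91269302368164, 0.5715293884277344), 31.956220626831055) [0.00300301 0.00073905]
```

View pics/w5.png

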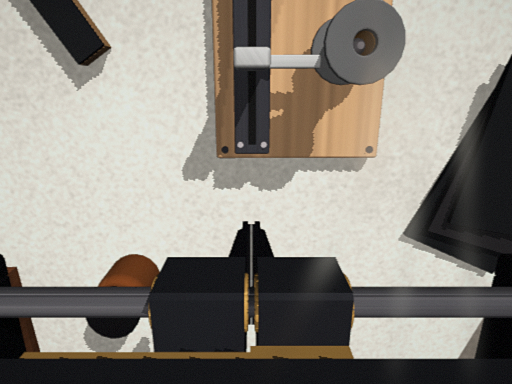

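```bash
python3 -c "
from cell import env
print(env.job_done())"
```

```text
the job is handed in; nothing more can be done
None
```

I put the spool on the spindle, fully down and upright, and pushed the keeper about 43 mm, arm over the lower flange, until it met the stop; I backed off at about 17 N and handed the job in at about 21 s, with no verdict returned.

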